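# Find the rocking corner of the marking jig and shim it

## Robot

A 6-joint arm with a two-finger parallel gripper is mounted at the origin on the work surface. World frame = base frame: x ahead of the robot, y to its left, z up, the work surface at z = 0. Lengths are in m, angles in rad, forces in N, time in s.
With the tool pointing down it reaches from about 0.35 to 0.975 m from the base axis. Payload 4.9 kg.
Tool frame: the origin (TCP) lies at the very end of the fingers, on their centre line; the grasp point (between the pads) lies 19 mm behind it; z points along the fingers, y is the direction in which the jaws open and shut (so a half turn about z gives the same grasp; the last joint's range is limited). The gripper opens to 85 mm and grips with 20 to 120 N. Pads are 22 mm wide; open, the fingers measure 114 mm over their backs; the gripper's body (76 mm by 85 mm) begins 54 mm behind the grasp point. The pads swing forward as they close: fully open they stand 13 mm farther back than shut.
Start: joints at [-1.313, 0.053, 1.613, -0, 1.476, -0.119], TCP at [0.23, -0.581, 0.231] pointing down, gripper open.
Joint ranges: [-3.01, 3.01], [-1.01, 2.22], [0.06, 2.58], [-1.02, 4.17], [0.09, 2.62], [-3.14, 3.14]. Speed limits (rad/s): [2.57, 2.57, 3.14, 3.14, 3.14, 3.14].

## Interface

Orientations are given as a unit quaternion [w, x, y, z].
In Python, from plant import state, grab_frame, camera_model, job_done, search_frame, masks_of, place_of gives the robot as it stands.
- The arm moves only by the tool drive_tool, never from a script. Its argument "series" is a list of rows, each a list of 2 entries, a list of its own where there are three numbers: the shift along the world's x, y, z in m, then the turn, a rotation vector about the world's x, y, z in degrees. A call has 1 to 8 rows; each row is the pose to reach, as a shift and turn from the pose commanded when the call began; what a row does not reach only later rows make up. A row lasts 1/10 s, in which the tool goes at most 50 mm and 8.59 degrees, less where a joint would pass 70% of its speed; a pose out of reach is approached as far as the arm can. A call with a gripper value outside its range is refused whole. "fingers" is the closure, from -1 (fully open) to 1 (shut), so that 0 is half open, set as the call begins (left out, the last holds). The fingers move at their own pace and stop on an object; the grip force is fixed at half the most. Time passes only in rows, so rows that repeat a pose let the fingers close. It gives the time, the measured TCP pose, the force and the opening at its end, in the units of the state.
- state(): the state, without advancing time (a new reading comes with each control period).
- grab_frame(name): name is "side" or "top"; returns the picture (400x640x3 uint8, red, green, blue); there is no depth.
- camera_model(name): a dict with "fovy" (degrees; the focal length in pixels is half the picture's height over the tangent of half this angle, whatever the lens; pixels are square), "cx", "cy" (the principal point, pixels), "rvec" (rotation vector, rad) and "tvec" (3), from world to camera coordinates, as OpenCV has them. Camera axes: x right, y down, z forward; pixel columns grow to the right and rows downward; lengths in m; the calibration is good to about 2 mm. A picture is of the moment at which its call begins. camera_model takes no time and is no camera call.
- job_done(): hands the job in, once; it reports no verdict.
Trained networks look in the newest picture that a camera, given by its name, has taken for a name from the list of things; names that differ only in an ending like _2 or _b are one class to them, and where a whole thing is asked for, a point or a joint stands for the part that bears it (a point fixed in the world has none). Each returns a list of dicts, best first, with "confidence" (0 to 1); they miss things now and then, are a little off and sometimes report something else, mostly with a low value. They report only what shows in the picture. A call takes as long as a camera call.
- search_frame(camera, name): "location" ([x, y, z] in m, in world coordinates, good to about 4 mm: the middle of the surface that is visible of it).
- masks_of(camera, name): "pixels" (400x640 bool, what is visible of it).
- place_of(camera, name): "location" ([x, y, z] in m, in world coordinates, good to about 4 mm: a listed point, or the origin of a listed thing).
The state is a dict: "time": time; "joint_pos": joint angles; "joint_vel": joint speeds; "joint_efforts": joint torques, N m; "tool_pos": TCP position; "tool_rot": TCP orientation; "contact_force": force on the tool from outside, world axes, zero at the start; "ft_torque": the same for the moment, N m; "gripper_width": opening from 0.0 (shut) to 1.0 (fully open).
Only numpy, scipy, OpenCV 4.12 (cv2) and the standard library are available. Lean on these libraries where they do the work, as an engineer would, in place of code of your own. Each camera call takes 0.05 s, during which the arm holds its last target.

## Task

The jig plate on the laser marker's bed rocks on one of its four corners. Press down on the corner ears with a closed fingertip until you find the one that gives way, then push the flip-down shim tab in front of that ear down flat so that the plate sits firm and level. Leave the other three tabs standing, and do not pick anything up or disturb the things lying about.

Things in the scene. Friction and masses are not known exactly. Their poses are not given: they have to be found in the camera images.
- plate: Aluminium jig plate, 0.8 kg: 180 (x) x 130 (y) x 10 mm with four ears 40 (x) x 44 (y) mm sticking out sideways at its corners (218 mm across). Lies loose on four seats and a 30 mm round pad under its middle, between six dowel pins at its edge (1.5 mm play, 6 mm above its top). Origin: centre of underside, 32 mm above the bench; z up. Three ears are firm, one rocks; which one varies and shows only on pressing.
- base: Steel base 250 x 240 x 10 mm fixed on the bench under the jig plate, its x and y along the plate's; origin on the bench under the plate's middle. -x is the near side, +y left. Carries a hinged shim tab on the near side of each ear. Folding a tab flat turns a lobe up under its ear by 5 mm, where it stays: this just fills the gap under the rocking ear, but would jack a firm ear up and tilt the plate.
- ear_nl (a point): Point to press on the near left ear: on its top, mid-width, 13 mm from the ear's near edge, above its seat; moves with the plate, 42 mm above the bench when level. If this is the rocking ear, a push of 1 to 2 N starts to tip the plate (push on to 6 N or so) and the ear lands about 4 mm lower; released, it rocks back level. A firm ear does not sink.
- ear_nr (a point): Point to press on the near right ear: on its top, mid-width, 13 mm from the ear's near edge, above its seat; moves with the plate, 42 mm above the bench when level. If this is the rocking ear, a push of 1 to 2 N starts to tip the plate (push on to 6 N or so) and the ear lands about 4 mm lower; released, it rocks back level. A firm ear does not sink.
- ear_fl (a point): Point to press on the far left ear: on its top, mid-width, 13 mm from the ear's near edge, above its seat; moves with the plate, 42 mm above the bench when level. If this is the rocking ear, a push of 1 to 2 N starts to tip the plate (push on to 6 N or so) and the ear lands about 4 mm lower; released, it rocks back level. A firm ear does not sink.
- ear_fr (a point): Point to press on the far right ear: on its top, mid-width, 13 mm from the ear's near edge, above its seat; moves with the plate, 42 mm above the bench when level. If this is the rocking ear, a push of 1 to 2 N starts to tip the plate (push on to 6 N or so) and the ear lands about 4 mm lower; released, it rocks back level. A firm ear does not sink.
- tab_nl (a point): Fixed point above which to push the near left shim tab straight down: the tab's upper face lies here when flat, 15.5 mm above the bench, 26 mm to -x of its hinge. Steel tab 22 mm wide, 48 mm long, 3 mm thick, hinged 16 mm above the bench and 3 mm inside the ear's near edge. Standing, it leans to -x at 53 to 60 deg from level, its end about 60 mm up. Takes a few N.
- tab_nr (a point): Fixed point above which to push the near right shim tab straight down: the tab's upper face lies here when flat, 15.5 mm above the bench, 26 mm to -x of its hinge. Steel tab 22 mm wide, 48 mm long, 3 mm thick, hinged 16 mm above the bench and 3 mm inside the ear's near edge. Standing, it leans to -x at 53 to 60 deg from level, its end about 60 mm up. Takes a few N.
- tab_fl (a point): Fixed point above which to push the far left shim tab straight down: the tab's upper face lies here when flat, 15.5 mm above the bench, 26 mm to -x of its hinge. Steel tab 22 mm wide, 48 mm long, 3 mm thick, hinged 16 mm above the bench and 3 mm inside the ear's near edge. Standing, it leans to -x at 53 to 60 deg from level, its end about 60 mm up. Takes a few N.
- tab_fr (a point): Fixed point above which to push the far right shim tab straight down: the tab's upper face lies here when flat, 15.5 mm above the bench, 26 mm to -x of its hinge. Steel tab 22 mm wide, 48 mm long, 3 mm thick, hinged 16 mm above the bench and 3 mm inside the ear's near edge. Standing, it leans to -x at 53 to 60 deg from level, its end about 60 mm up. Takes a few N.
- shim_a (a joint): Angle of one of the four shim tabs: 0 = flat (end stop), 0.92 to 1.05 rad = standing up as found; stays where it is left (friction 0.06 N m). Which of the four corners this letter stands at changes every time and is not told.
- shim_b (a joint): Angle of one of the four shim tabs: 0 = flat (end stop), 0.92 to 1.05 rad = standing up as found; stays where it is left (friction 0.06 N m). Which of the four corners this letter stands at changes every time and is not told.
- shim_c (a joint): Angle of one of the four shim tabs: 0 = flat (end stop), 0.92 to 1.05 rad = standing up as found; stays where it is left (friction 0.06 N m). Which of the four corners this letter stands at changes every time and is not told.
- shim_d (a joint): Angle of one of the four shim tabs: 0 = flat (end stop), 0.92 to 1.05 rad = standing up as found; stays where it is left (friction 0.06 N m). Which of the four corners this letter stands at changes every time and is not told.
- turned_part: Brass turned part, 26 mm across at its foot, 24 mm high, standing loose on the middle of the jig plate; origin centre of underside. To be left there.
- screwdriver: Screwdriver 170 mm long lying to the left of the base. Bystander.
- gauge_block: Steel block 60 x 35 x 25 mm to the right of the base. Bystander.
- collar: Dark steel ring, 44 mm across, 18 mm high, beyond the far side of the base. Bystander.
- bottle: White bottle, 54 mm across, 130 mm high, on the left. Bystander.
- cup: Grey cup, 72 mm across, 75 mm high, on the right. Bystander.
- brush: Brush 180 mm long on the left. Bystander.

How it is judged:
On the way, in this order (a step that is already met when the one before it is completed fails the run):
1. a fingertip presses the ear that rocks, and the plate tips (more than 0.02 rad) with all four tabs still standing (angle between plate's own z axis and vertical above 0.02 rad and contact force between the fingers and plate above 0.5 N and value of joint each of shim_a, shim_b, shim_c, shim_d above 0.75 rad), for 0.1 s.
2. one shim tab is folded flat (under 0.1 rad), the other three still stand, and the plate is level (((value of joint shim_a below 0.1 rad and value of joint each of shim_b, shim_c, shim_d above 0.75 rad) or (value of joint shim_b below 0.1 rad and value of joint each of shim_a, shim_c, shim_d above 0.75 rad) or (value of joint shim_c below 0.1 rad and value of joint each of shim_a, shim_b, shim_d above 0.75 rad) or (value of joint shim_d below 0.1 rad and value of joint each of shim_a, shim_b, shim_c above 0.75 rad)) and angle between plate's own z axis and vertical below 0.01 rad), for 0.2 s.
At the end, for the whole second after the job is handed in: Exactly one shim tab is flat (within 0.1 rad), the other three stand at more than 0.75 rad, and the jig plate lies at rest and level within 0.010 rad, within 8 mm of where it was. A tab folded at a firm corner leaves the plate tilted, which fails (all of step 2 and linear speed of plate below 0.01 m/s and distance of plate from where it was at the start of the episode below 0.008 m); the robot touches nothing.
It fails at once if the jig plate is lifted more than 20 mm off its seats (z of plate in the frame of base above 0.052 m).
It fails at once if the turned part is lifted off the plate or knocked from the plate's middle by more than 20 mm (distance of turned_part from where it was at the start of the episode above 0.02 m).
It fails at once if a bystander (screwdriver, block, ring, bottle, cup or brush) is moved more than 25 mm (distance of any of screwdriver, gauge_block, collar, bottle, cup, brush from where it was at the start of the episode above 0.025 m).
It also fails if it takes over 58 s, if anything falls off the work surface, if the arm or the gripper's body presses on something with over 40 N, if the wrist force passes 120 N, or if a joint passes its speed limit or range.

## Working session

There is one attempt and no reset: what is moved stays moved. The work goes in short steps, Python scripts to look and compute and a tool call to move; the robot and the scene stay as the last step left them, time stands still between calls to the robot, and variables do not carry over. Pictures are saved under pics/ and viewed, and the job is handed in when it is done.

Besides the shell and the picture viewer there is one more tool, called after "Call:" by a JSON object that holds its "api" and its "payload", one argument or row to a line. drive_tool: Moves the arm, as the interface text tells. Its arguments: {"type":"object","properties":{"series":{"type":"array","items":{"type":"array"}},"fingers":{"type":"number"}},"required":["series"]}

```bash
mkdir -p pics; python3 - <<'E'
from plant import *
import cv2
s=state();print(s['time'],s['tool_pos'],s['tool_rot'],s['contact_force'],s['gripper_width'])
for c in ['side','top']:
    im=grab_frame(c);cv2.imwrite(f'pics/{c}0.png',im[:,:,::-1])
    for n in ['plate','base','ear_nl','ear_nr','ear_fl','ear_fr','tab_nl','tab_fr','tab_nr','tab_fl','turned_part']:
        try:
            r=place_of(c,n);print(c,n,[(round(d['confidence'],2),[round(float(v),4) for v in d['location']]) for d in r[:4]])
        except Exception as e: print(c,n,e)
print(state()['time'])
E
```

```text
0.0 [ 0.22980799 -0.58057228  0.23010013] [-9.88659715e-04  9.82308239e-01  1.87268639e-01 -5.20246248e-05] [-0.0875171   0.03976457  0.06053008] 0.9993572475773703
side plate [(0.6, [0.559, 0.0931, 0.0317])]
side base [(0.56, [0.5562, 0.0884, 0.0009])]
side ear_nl [(0.59, [0.4714, 0.1719, 0.0435]), (0.2, [0.7077, 0.1239, 0.0005])]
side ear_nr [(0.61, [0.4951, -0.006, 0.0445])]
side ear_fl [(0.94, [0.6118, 0.1879, 0.0375])]
side ear_fr [(0.97, [0.63, 0.009, 0.0419])]
side tab_nl [(0.59, [0.4391, 0.1649, 0.0168])]
side tab_fr [(0.81, [0.5919, 0.0072, 0.0178])]
side tab_nr [(0.95, [0.4581, -0.0084, 0.0184]), (0.4, [0.5561, 0.0933, 0.0015])]
side tab_fl [(0.84, [0.5777, 0.1758, 0.0114])]
side turned_part [(0.38, [0.5545, 0.092, 0.0435])]
top plate [(0.58, [0.5947, 0.0051, 0.0157])]
top base []
top ear_nl [(0.73, [0.4741, 0.1692, 0.0422])]
top ear_nr [(0.88, [0.4962, -0.0004, 0.0383]), (0.5, [0.4554, -0.0058, 0.0149])]
top ear_fl [(0.9, [0.6088, 0.1856, 0.0429])]
top ear_fr [(0.84, [0.6313, 0.015, 0.0413]), (0.23, [0.5954, 0.0079, 0.0162])]
top tab_nl [(0.66, [0.4363, 0.1632, 0.0169])]
top tab_fr [(0.64, [0.5958, 0.0043, 0.0132]), (0.32, [0.556, 0.0909, 0.0308])]
top tab_nr [(0.94, [0.4576, -0.0079, 0.0133])]
top tab_fl [(0.89, [0.5734, 0.1807, 0.0182]), (0.65, [0.498, -0.001, 0.0404])]
top turned_part [(0.62, [0.5574, 0.093, 0.0408]), (0.53, [0.4943, -0.0015, 0.0399])]
1.2
```

View pics/side0.png

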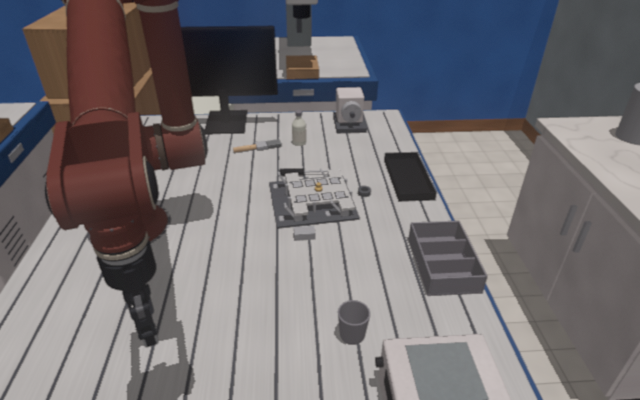

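View pics/top0.png

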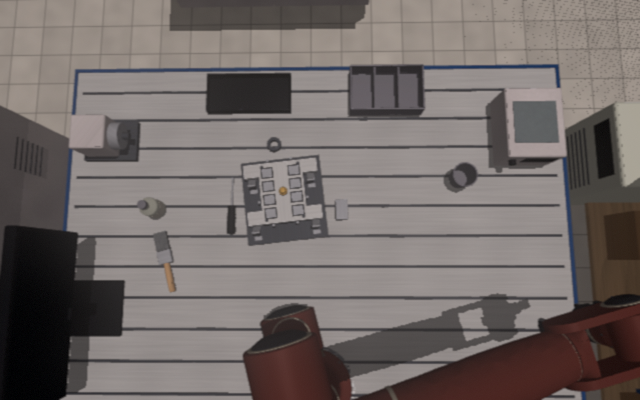

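```bash
cat > fit.py <<'E'
import numpy as np
M={'ear_nl':(-77,87),'ear_nr':(-77,-87),'ear_fl':(63,87),'ear_fr':(63,-87),'tab_nl':(-113,87),'tab_nr':(-113,-87),'tab_fl':(27,87),'tab_fr':(27,-87)}
O={'ear_nl':[(.4714,.1719),(.4741,.1692)],'ear_nr':[(.4951,-.006),(.4962,-.0004)],'ear_fl':[(.6118,.1879),(.6088,.1856)],'ear_fr':[(.63,.009),(.6313,.015)],
'tab_nl':[(.4391,.1649),(.4363,.1632)],'tab_nr':[(.4581,-.0084),(.4576,-.0079)],'tab_fl':[(.5777,.1758),(.5734,.1807)],'tab_fr':[(.5919,.0072),(.5958,.0043)]}
A=[];B=[]
for k in M:
    for o in O[k]: A.append(np.array(M[k])/1e3);B.append(o)
A=np.array(A);B=np.array(B)
a=A.mean(0);b=B.mean(0);H=(A-a).T@(B-b)
th=np.arctan2(H[0,1]-H[1,0],H[0,0]+H[1,1]);R=np.array([[np.cos(th),-np.sin(th)],[np.sin(th),np.cos(th)]])
t=b-R@a
print('yaw',np.degrees(th),'t',t);print(np.round((B-(A@R.T+t))*1e3,1).tolist())
for k in M: print(k,np.round(R@np.array(M[k])/1e3+t,4))
E
python3 fit.py
```

```text
yaw 6.6225784725815355 t [0.55912068 0.09113321]
[[-1.2, 3.2], [1.5, 0.5], [2.4, -1.8], [3.5, 3.8], [0.1, 3.1], [-2.9, 0.8], [-1.7, -3.0], [-0.4, 3.0], [2.3, 0.4], [-0.5, -1.3], [1.2, -0.1], [0.7, 0.4], [1.8, -4.9], [-2.5, 0.0], [-4.1, -0.6], [-0.2, -3.5]]
ear_nl [0.4726 0.1687]
ear_nr [ 0.4927 -0.0042]
ear_fl [0.6117 0.1848]
ear_fr [0.6317 0.012 ]
tab_nl [0.4368 0.1645]
tab_nr [ 0.4569 -0.0083]
tab_fl [0.5759 0.1807]
tab_fr [0.596  0.0078]
```

Call:
{"api": "drive_tool", "payload": {
  "series": [
    [[0.02,0.04,0],[0,0,-2]],
    [[0.04,0.08,0],[0,0,-4]],
    [[0.06,0.12,0],[0,0,-6]],
    [[0.08,0.16,0],[0,0,-8]],
    [[0.1,0.2,0],[0,0,-10]],
    [[0.12,0.24,0],[0,0,-12]],
    [[0.14,0.28,0],[0,0,-14]],
    [[0.16,0.32,0],[0,0,-15]]
  ],
  "fingers": 1
}}

```text
time: 2.0
tool_pos: [0.3905, -0.2595, 0.2316]
tool_rot: [0.0, 0.998, 0.057, 0.0]
contact_force: [0.6, -0.4, 0.5]
gripper_width: -0.001
```

Call:
{"api": "drive_tool", "payload": {
  "series": [
    [[0.02,0.04,0],[0,0,0]],
    [[0.04,0.08,0],[0,0,0]],
    [[0.06,0.12,0],[0,0,0]],
    [[0.08,0.16,0],[0,0,0]],
    [[0.09,0.2,0],[0,0,0]],
    [[0.1,0.24,0],[0,0,0]],
    [[0.103,0.256,-0.02],[0,0,0]],
    [[0.103,0.256,-0.05],[0,0,0]]
  ]
}}

```text
time: 2.8
tool_pos: [0.4949, -0.003, 0.1834]
tool_rot: [0.0, 0.998, 0.059, 0.003]
contact_force: [0.5, -0.2, 0.6]
gripper_width: 0.0
```

Call:
{"api": "drive_tool", "payload": {
  "series": [
    [[0,0,-0.04],[0,0,0]],
    [[0,0,-0.08],[0,0,0]],
    [[0,0,-0.11],[0,0,0]],
    [[0,0,-0.125],[0,0,0]],
    [[0,0,-0.13],[0,0,0]],
    [[0,0,-0.13],[0,0,0]]
  ]
}}

```text
time: 3.4
tool_pos: [0.4927, -0.0051, 0.0509]
tool_rot: [-0.0, 0.998, 0.057, -0.001]
contact_force: [-0.4, 0.5, 0.7]
gripper_width: 0.001
```

```bash
python3 - <<'E'
from plant import *
import cv2
s=state();print(s['time'],s['tool_pos'],s['contact_force'])
a=cv2.resize(grab_frame('side')[120:250,220:420],None,fx=4,fy=4,interpolation=cv2.INTER_CUBIC)
b=cv2.resize(grab_frame('top')[130:260,220:370],None,fx=4,fy=4,interpolation=cv2.INTER_CUBIC)
cv2.imwrite('pics/s1.png',a[:,:,::-1]);cv2.imwrite('pics/t1.png',b[:,:,::-1])
E
```

```text
3.4 [ 0.49265115 -0.0050927   0.050927  ] [-0.36644942  0.45120122  0.70229179]
```

View pics/s1.png

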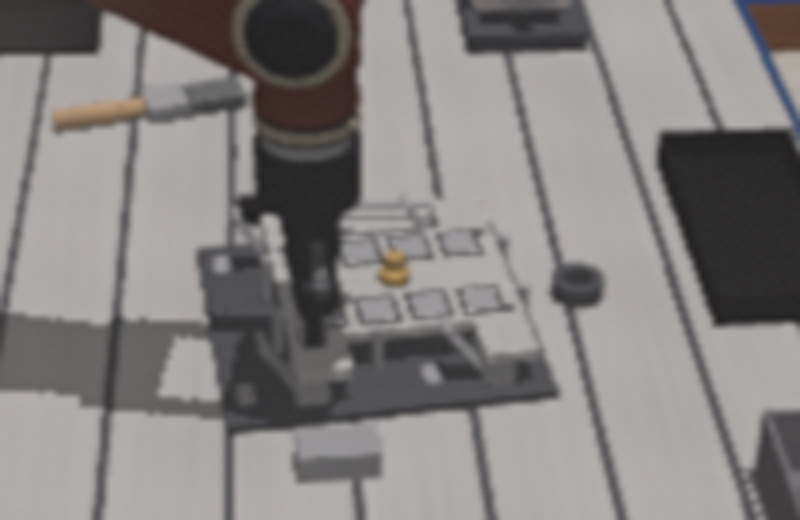

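View pics/t1.png

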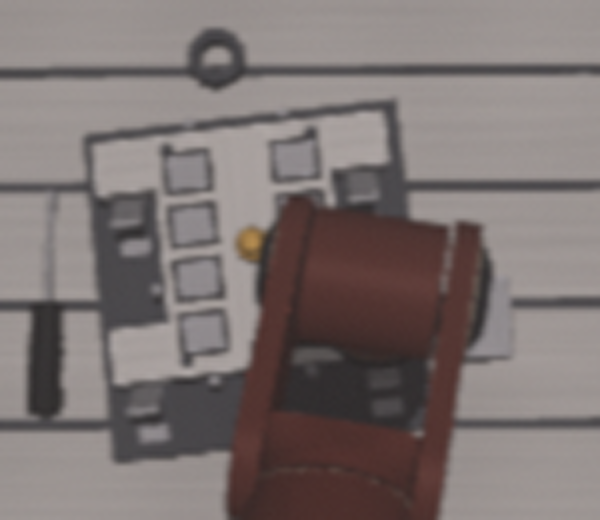

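The fingertip stands over the near right ear (side crop ~(320,340)), clear of the tab. I'll press gently.

Call:
{"api": "drive_tool", "payload": {
  "series": [
    [[0,0,-0.004],[0,0,0]],
    [[0,0,-0.007],[0,0,0]],
    [[0,0,-0.009],[0,0,0]],
    [[0,0,-0.01],[0,0,0]],
    [[0,0,-0.0105],[0,0,0]]
  ]
}}

```text
time: 4.0
tool_pos: [0.4931, -0.0052, 0.042]
tool_rot: [-0.0, 0.998, 0.058, -0.0]
contact_force: [-5.1, 1.0, 10.5]
gripper_width: -0.001
```

Call:
{"api": "drive_tool", "payload": {
  "series": [
    [[0,0,0],[0,0,0]],
    [[0,0,0],[0,0,0]]
  ]
}}

```text
time: 4.2
tool_pos: [0.4931, -0.0052, 0.042]
tool_rot: [0.0, 0.998, 0.058, -0.0]
contact_force: [-4.4, 0.5, 7.4]
gripper_width: -0.002
```

Call:
{"api": "drive_tool", "payload": {
  "series": [
    [[0,0,0.03],[0,0,0]],
    [[0,0,0.06],[0,0,0]],
    [[0.04,0.005,0.06],[0,0,0]],
    [[0.08,0.01,0.06],[0,0,0]],
    [[0.12,0.014,0.06],[0,0,0]],
    [[0.139,0.016,0.05],[0,0,0]],
    [[0.139,0.016,0.02],[0,0,0]],
    [[0.139,0.016,0.01],[0,0,0]]
  ]
}}

```text
time: 5.0
tool_pos: [0.6303, 0.0111, 0.0475]
tool_rot: [-0.0, 0.998, 0.058, -0.003]
contact_force: [-0.7, -0.1, -1.2]
gripper_width: -0.003
```

Call:
{"api": "drive_tool", "payload": {
  "series": [
    [[0,0,0],[0,0,0]],
    [[0,0,-0.004],[0,0,0]],
    [[0,0,-0.007],[0,0,0]],
    [[0,0,-0.009],[0,0,0]],
    [[0,0,-0.01],[0,0,0]],
    [[0,0,-0.0105],[0,0,0]],
    [[0,0,-0.0105],[0,0,0]]
  ]
}}

```text
time: 5.7
tool_pos: [0.6324, 0.0107, 0.0409]
tool_rot: [0.0, 0.998, 0.057, 0.001]
contact_force: [-0.5, -1.0, 1.9]
gripper_width: -0.001
```

Call:
{"api": "drive_tool", "payload": {
  "series": [
    [[0,0,-0.001],[0,0,0]],
    [[0,0,-0.002],[0,0,0]],
    [[0,0,-0.002],[0,0,0]]
  ]
}}

```text
time: 6.0
tool_pos: [0.6324, 0.0107, 0.0385]
tool_rot: [0.0, 0.998, 0.057, 0.0]
contact_force: [1.6, -0.5, 0.9]
gripper_width: 0.001
```

The far right ear sinks under low force, so I'll push it on until it lands.

Call:
{"api": "drive_tool", "payload": {
  "series": [
    [[0,0,-0.001],[0,0,0]],
    [[0,0,-0.002],[0,0,0]],
    [[0,0,-0.0025],[0,0,0]],
    [[0,0,-0.0025],[0,0,0]],
    [[0,0,-0.0025],[0,0,0]]
  ]
}}

```text
time: 6.5
tool_pos: [0.6326, 0.0107, 0.0381]
tool_rot: [0.0, 0.998, 0.058, 0.0]
contact_force: [-4.2, -1.9, 12.1]
gripper_width: -0.0
```

```bash
python3 - <<'E'
from plant import *
import cv2
a=cv2.resize(grab_frame('side')[150:250,240:380],None,fx=5,fy=5,interpolation=cv2.INTER_CUBIC)
cv2.imwrite('pics/s2.png',a[:,:,::-1])
s=state();print(s['time'],s['tool_pos'],s['contact_force'])
E
```

```text
6.55 [0.63256708 0.01071655 0.03810431] [-4.52432618 -0.74479015 11.61055318]
```

View pics/s2.png

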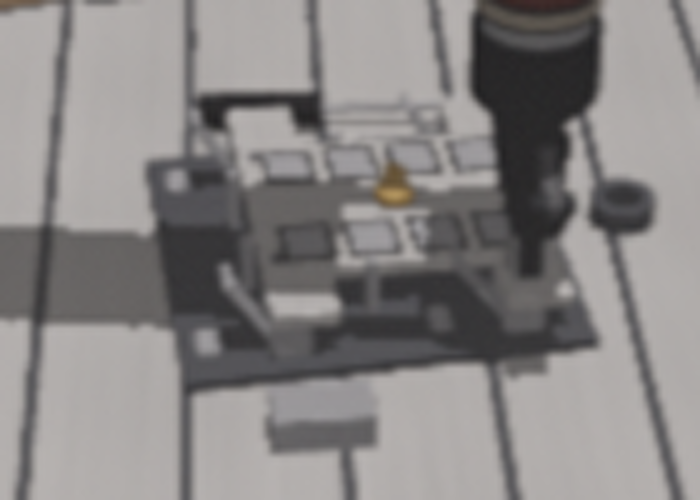

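Landed 4 mm lower (38.1 mm at 12 N): far right is the rocker. The side crop shows the tip on that ear (~(525,270)), with the tabs standing. Next is the far right tab.

Call:
{"api": "drive_tool", "payload": {
  "series": [
    [[0,0,0.01],[0,0,0]],
    [[0,0,0.03],[0,0,0]],
    [[0,0,0.06],[0,0,0]],
    [[-0.015,-0.001,0.065],[0,0,0]],
    [[-0.036,-0.003,0.065],[0,0,0]],
    [[-0.036,-0.003,0.06],[0,0,0]],
    [[-0.036,-0.003,0.05],[0,0,0]],
    [[-0.036,-0.003,0.05],[0,0,0]]
  ]
}}

```text
time: 7.35
tool_pos: [0.5948, 0.0081, 0.0832]
tool_rot: [-0.0, 0.998, 0.057, -0.002]
contact_force: [0.2, -0.4, 0.1]
gripper_width: -0.005
```

```bash
python3 - <<'E'
from plant import *
import cv2
a=cv2.resize(grab_frame('side')[150:250,240:380],None,fx=5,fy=5,interpolation=cv2.INTER_CUBIC)
cv2.imwrite('pics/s3.png',a[:,:,::-1])
s=state();print(s['time'],s['tool_pos'],s['contact_force'])
E
```

```text
7.4 [0.595294   0.00804065 0.08386714] [-0.22797236  0.15701575 -0.62738973]
```

View pics/s3.png

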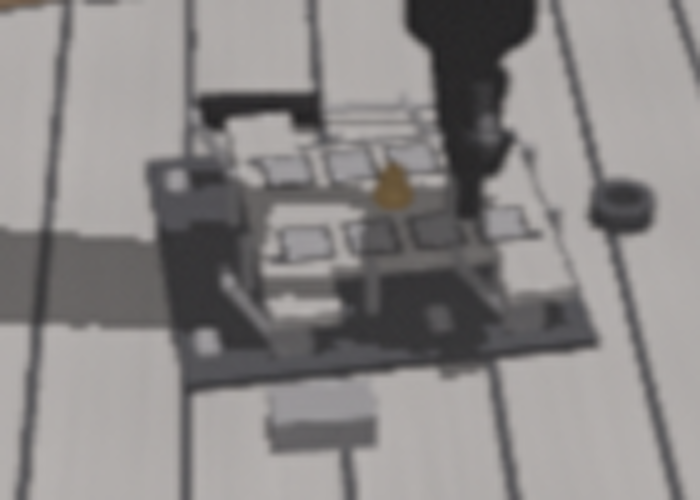

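The tip (468,210) is right above the tab's end (468,270), and the plate is back level. Pushing down.

Call:
{"api": "drive_tool", "payload": {
  "series": [
    [[0,0,-0.01],[0,0,0]],
    [[0,0,-0.02],[0,0,0]],
    [[0,0,-0.028],[0,0,0]],
    [[0,0,-0.036],[0,0,0]],
    [[0,0,-0.042],[0,0,0]],
    [[0,0,-0.048],[0,0,0]]
  ]
}}

```text
time: 8.0
tool_pos: [0.5963, 0.0078, 0.0375]
tool_rot: [0.0, 0.998, 0.057, 0.0]
contact_force: [-0.3, 0.5, 2.9]
gripper_width: -0.001
```

Call:
{"api": "drive_tool", "payload": {
  "series": [
    [[0,0,-0.005],[0,0,0]],
    [[0,0,-0.01],[0,0,0]],
    [[0,0,-0.014],[0,0,0]],
    [[0,0,-0.017],[0,0,0]],
    [[0,0,-0.019],[0,0,0]],
    [[0,0,-0.02],[0,0,0]],
    [[0,0,-0.02],[0,0,0]]
  ]
}}

```text
time: 8.7
tool_pos: [0.5958, 0.0079, 0.0175]
tool_rot: [-0.0, 0.998, 0.057, -0.0]
contact_force: [-0.1, 0.0, 0.2]
gripper_width: -0.001
```

Call:
{"api": "drive_tool", "payload": {
  "series": [
    [[0,0,-0.001],[0,0,0]],
    [[0,0,-0.002],[0,0,0]],
    [[0,0,-0.003],[0,0,0]],
    [[0,0,-0.003],[0,0,0]],
    [[0,0,-0.003],[0,0,0]]
  ]
}}

```text
time: 9.2
tool_pos: [0.5961, 0.0079, 0.0155]
tool_rot: [0.0, 0.998, 0.058, -0.0]
contact_force: [-3.2, 0.3, 5.6]
gripper_width: 0.002
```

Call:
{"api": "drive_tool", "payload": {
  "series": [
    [[0,0,-0.001],[0,0,0]],
    [[0,0,-0.002],[0,0,0]],
    [[0,0,-0.002],[0,0,0]]
  ]
}}

```text
time: 9.5
tool_pos: [0.5962, 0.0079, 0.0152]
tool_rot: [-0.0, 0.998, 0.058, -0.001]
contact_force: [-8.6, -0.0, 15.6]
gripper_width: 0.006
```

Call:
{"api": "drive_tool", "payload": {
  "series": [
    [[0,0,0.01],[0,0,0]],
    [[0,0,0.03],[0,0,0]],
    [[0,0,0.07],[0,0,0]],
    [[0,0,0.11],[0,0,0]],
    [[0,0,0.15],[0,0,0]],
    [[-0.04,-0.04,0.16],[0,0,0]],
    [[-0.07,-0.08,0.16],[0,0,0]],
    [[-0.1,-0.12,0.16],[0,0,0]]
  ]
}}

```text
time: 10.3
tool_pos: [0.4999, -0.1072, 0.1738]
tool_rot: [0.001, 0.998, 0.058, 0.001]
contact_force: [1.2, -1.4, -0.3]
gripper_width: 0.0
```

Call:
{"api": "drive_tool", "payload": {
  "series": [
    [[-0.02,-0.04,0],[0,0,0]],
    [[-0.04,-0.08,0],[0,0,0]],
    [[-0.06,-0.12,0],[0,0,0]],
    [[-0.08,-0.16,0],[0,0,0]],
    [[-0.1,-0.2,0],[0,0,0]],
    [[-0.11,-0.24,0],[0,0,0]],
    [[-0.11,-0.24,0],[0,0,0]]
  ]
}}

```text
time: 11.0
tool_pos: [0.3889, -0.3502, 0.1731]
tool_rot: [0.001, 0.998, 0.055, 0.0]
contact_force: [-0.3, -0.5, -0.7]
gripper_width: -0.002
```

```bash
python3 - <<'E'
from plant import *
import cv2
for c,(r0,r1,k0,k1) in {'side':(150,250,240,380),'top':(140,255,220,360)}.items():
    a=cv2.resize(grab_frame(c)[r0:r1,k0:k1],None,fx=5,fy=5,interpolation=cv2.INTER_CUBIC)
    cv2.imwrite(f'pics/{c}4.png',a[:,:,::-1])
    for n in ['plate','turned_part','ear_nl','ear_nr','ear_fl','ear_fr']:
        print(c,n,[(round(d['confidence'],2),[round(float(v),4) for v in d['location']]) for d in place_of(c,n)[:2]])
s=state();print(s['time'],s['tool_pos'],s['contact_force'])
E
```

```text
side plate [(0.56, [0.561, 0.0917, 0.0326])]
side turned_part [(0.63, [0.5548, 0.0946, 0.0414])]
side ear_nl [(0.71, [0.4733, 0.1659, 0.0439])]
side ear_nr [(0.78, [0.4959, -0.0042, 0.0462]), (0.63, [0.6132, 0.1867, 0.04])]
side ear_fl [(0.75, [0.6126, 0.1865, 0.0422])]
side ear_fr [(0.73, [0.6306, 0.0094, 0.0419]), (0.65, [0.6001, -0.4379, 0.0011])]
top plate [(0.91, [0.5542, 0.0916, 0.0311]), (0.4, [0.51, 0.4735, 0.0007])]
top turned_part [(0.63, [0.5751, 0.1814, 0.0201]), (0.4, [0.5577, 0.0913, 0.039])]
top ear_nl [(0.82, [0.4729, 0.1713, 0.0442])]
top ear_nr [(0.9, [0.4962, -0.0007, 0.0393])]
top ear_fl [(0.81, [0.6093, 0.185, 0.0414]), (0.58, [0.5169, 0.2434, 0.0002])]
top ear_fr [(0.86, [0.6322, 0.0119, 0.0415]), (0.5, [0.5748, 0.1835, 0.0161])]
11.7 [ 0.39048333 -0.34613059  0.17282578] [-0.46058782 -1.36948301 -0.07086707]
```

View pics/side4.png

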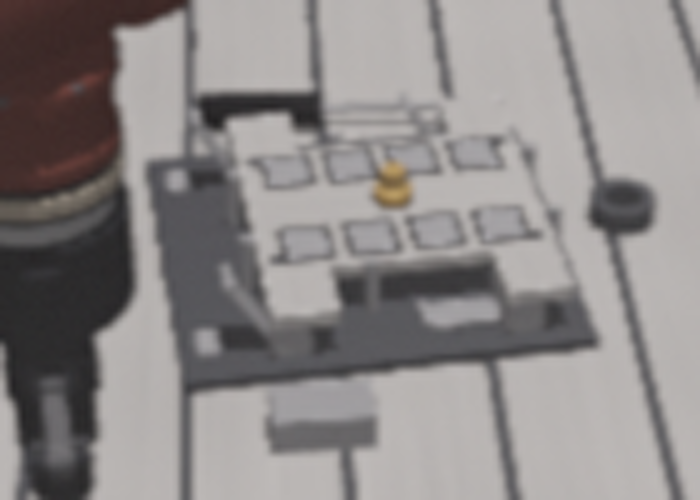

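View pics/top4.png

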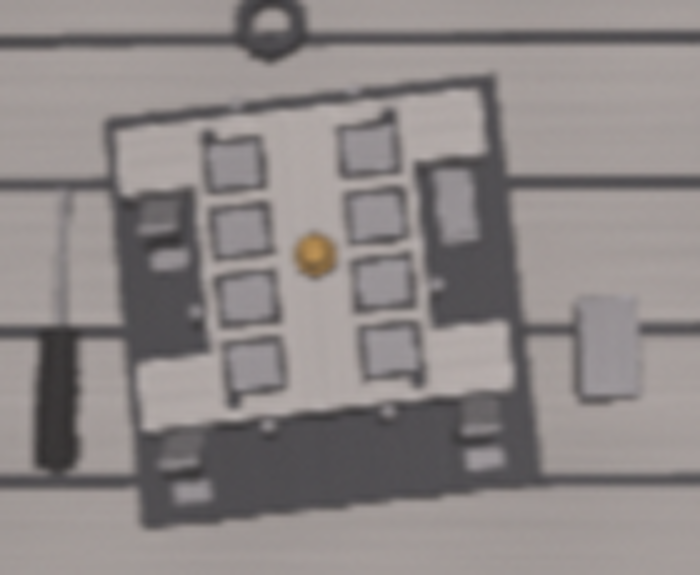

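The far right tab lies flat (top crop (455,205)). The other three stand at (160,215), (182,450) and (481,415). The turned part is still in the middle, and all four ears read about 42 mm high.

```bash
python3 -c "
from plant import *
print(job_done())"
```

```text
the job is handed in; nothing more can be done
None
```

I found the rocking ear (far right), folded its shim tab flat and handed the job in at about 12 s of the 58 s. No verdict was reported.

- **Finding the ear:** The near right ear held firm, staying at 42 mm under about 10 N. The far right ear began to sink at about 2 N and landed at 38.1 mm under 12 N. I did not press the two left ears after that.
- **Folding the tab:** I pushed the far right tab down to 15.5 mm at about 6 N, then to 15.2 mm at 15.6 N, which is its end stop. I then moved the arm well clear.
- **Last checks:** The pictures show the far right tab flat, the other three standing, the plate back in place and the turned part still in the middle. The networks put all four ears at 39–46 mm (42 mm when level, each reading good to about 4 mm). That is too coarse to prove the plate level within 0.010 rad. I did not press the far right ear again to confirm it is now firm.
- **Readings that disagreed:** Some network reports were wrong. At the start, the top camera put the plate at the far right tab. At the end, its best guess for the turned part was the far left tab. I set these aside because the other camera and the pictures contradicted them.

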